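Lock the lid on a loaded centrifuge rotor

TASK

The loaded rotor on the stand is ready for its spin: close it with the lid that fits. Set the lid level in the rotor's mouth with its ears in the gaps between the lugs, then twist it clockwise, letting it draw down onto the seal, until the ears are fully home against the stops and the lid holds tight by itself. Let go of it, and leave the spare lid and the other things on the bench where they are.

Things in the scene. Friction and masses are not known exactly. Their poses are not given: they have to be found in the camera images.
- rotor: loaded dark metal centrifuge rotor, 180 mm diameter, rim top 108 mm above the bench, keyed on a round stand: it cannot move or turn. Origin: on its axis at bench level, z up. The rim's round mouth (164 mm diameter) is narrowed to 149 mm by three bright metal lugs flush with the rim top, each 52 degrees wide, centred at 0, 120 and 240 degrees from the rotor's x axis (anticlockwise from above)
- gap_0 (a point): middle of one gap between two lugs, at rim height, 78 mm from the rotor's axis, 60 degrees from its x axis; the other gaps are at 180 and 300 degrees. Gaps are 68 degrees wide: the lid's ears go down through them with 17 degrees to spare either side and 2 mm radial play, with a 2 mm lead-in
- seat (a point): point on the rotor's axis, 93 mm above the bench: the top of the free black rubber seal ring (120 to 140 mm diameter) inside the mouth, on which the lid's flat underside comes to rest; axes as the rotor's
- seal (a joint): how far the seal ring is pressed down (m): 0 free, about 0.0022 with the lid locked home, limit 0.0045. It pushes up with 5 N at 0 and 3 N more per mm; the lid's weight alone does not press it down
- rotor_lid: the lid that fits: aluminium disc, 145 mm diameter, 15 mm thick (16.5 mm inside 86 mm diameter), 0.24 to 0.38 kg, lying on the bench handle up, 54 mm tall in all. Origin: centre of its flat underside, z up, x along its bar handle. In the mouth it turns about 63 degrees clockwise (from above) from gap middle to stop, sinks 2.2 mm, and then stays by itself
- lid_grip (a point): middle of the rotor_lid's bar handle, on the lid's axis, 40 mm above its underside. The bar is black, straight, 112 mm long (along x), 20 mm wide with flat upright sides, from 15 to 54 mm above the underside
- lid_ear (a point): point on one ear of the rotor_lid, in line with the bar (lid's +x), 78 mm from the lid's axis, 6 mm above its underside. The three ears, 120 degrees apart, are alike: 34 degrees wide, out to 160 mm diameter, 3 to 9 mm above the underside. Any ear may go in any gap
- home_0 (a point): where the middle of an ear stands when locked home under the lug at 0 degrees: 78 mm from the rotor's axis, at -3 degrees. Each lug is entered from its anticlockwise side and has a stop under its clockwise end; its underside is a greased ramp (friction 0.2) that forces the lid down 2.2 mm as it turns, so follow it down or press lightly (about 10 N); twist under 0.6 N m
- home_1 (a point): the same under the lug at 120 degrees: 78 mm from the rotor's axis, at 117 degrees from its x axis
- home_2 (a point): the same under the lug at 240 degrees: 78 mm from the rotor's axis, at 237 degrees from its x axis
- small_lid: the spare lid that does not fit: same pattern as the right lid but clearly smaller, 100 mm body, 113 mm across its three ears, 54 mm tall, black bar 78 x 20 mm. A bystander; origin at the centre of its underside
- bucket_a: loose steel swing bucket, 104 x 60 x 86 mm tall, with a blue four-hole insert. A bystander; origin at the centre of its underside
- bucket_b: second loose steel swing bucket, same as bucket_a. A bystander; origin at the centre of its underside
- adapter: loose blue four-hole tube adapter block, 74 x 48 x 58 mm tall. A bystander; origin at the centre of its underside
- tube_rack: white rack, 74 x 190 x 55 mm, holding six 50 ml tubes, 113 mm tall overall. A bystander; origin at the centre of its underside
- reagent: amber bottle with white cap, 72 mm diameter, 135 mm tall. A bystander; origin at the centre of its underside
- tip_box: pipette tip box, 120 x 84 x 66 mm tall. A bystander; origin at the centre of its underside
- timer: small bench timer, 112 x 30 x 22 mm tall. A bystander; origin at the centre of its underside
Not all that is in view belongs to the job. What is shaped like the rotor_lid but red is not meant.

How it is judged (in metres and radians):
At the end, for the whole second after the job is handed in: The right lid lies level (within 1.7 degrees) and centred (within 4 mm) in the rotor, each ear under a lug within 8 mm (6 degrees) of its place at the stop, the seal held pressed down by more than 1.4 mm of its 2.2 mm, the lid at rest and let go (value of joint seal above 0.0014 m and (horizontal distance between lid_ear and home_0 below 0.008 m or horizontal distance between lid_ear and home_1 below 0.008 m or horizontal distance between lid_ear and home_2 below 0.008 m) and horizontal distance between rotor_lid and seat below 0.004 m and angle between rotor_lid's own z axis and vertical below 0.03 rad and linear speed of rotor_lid below 0.01 m/s and angular speed of rotor_lid below 0.05 rad/s); the robot touches nothing.
It fails at once if the spare lid is moved by more than 20 mm (distance of small_lid from where it was at the start of the episode above 0.02 m).
It fails at once if one of the other things on the bench is moved by more than 20 mm (distance of any of bucket_a, bucket_b, adapter, tube_rack, reagent, tip_box, timer from where it was at the start of the episode above 0.02 m).
It also fails if it takes over 45 s, if anything falls off the work surface, if the arm or the gripper's body presses on something with over 40 N, if the wrist force passes 120 N, or if a joint passes its speed limit or range.

ROBOT

A 7-joint arm with a two-finger parallel gripper is mounted at the origin on the work surface. World frame = base frame: x ahead of the robot, y to its left, z up, the work surface at z = 0. Lengths are in m, angles in degrees, forces in N, time in s.
With the tool pointing down it reaches from about 0.425 to 0.875 m from the base axis. Payload 4.7 kg.
Tool frame: the origin (TCP) lies midway between the tips of the shut fingers; the grasp point (between the pads) lies 19 mm behind it; z points along the fingers, y is the direction in which the jaws open and shut (so a half turn about z gives the same grasp; the last joint's range is limited). The gripper opens to 87 mm and grips with 3 to 60 N. Pads are 19 mm wide; open, the fingers measure 117 mm over their backs; the gripper's body (75 mm by 190 mm) begins 51 mm behind the grasp point.
Start: joints at [77.069, 18.392, -4.016, 83.108, 1.295, 78.541, -3.26], TCP at [0.154, -0.631, 0.223] pointing down, gripper open.
Joint ranges: [-163.93, 163.93], [-17.29, 119.83], [-79.2, 71.16], [3.27, 140.29], [-89.18, 269.18], [5.43, 117.66], [-154.24, 154.24]. Speed limits (degrees/s): [147.25, 147.25, 180, 180, 180, 180, 180].

INTERFACE

Orientations are given as [roll, pitch, yaw] about the fixed x, y, z axes, in that order (R = Rz(yaw) Ry(pitch) Rx(roll)).
In Python, from cell import env gives the robot as it stands.
- The arm moves only by the tool apply_moves, never from a script. Its argument "targets" is a list of rows, each a list of 2 entries, a list of its own where there are three numbers: the shift along the world's x, y, z in mm, then the turn, a rotation vector about the world's x, y, z in rad. A call has 1 to 8 rows; each row is the pose to reach, as a shift and turn from the pose commanded when the call began; what a row does not reach only later rows make up. A row lasts 1/10 s, in which the tool goes at most 50 mm and 8.59 degrees, less where a joint would pass 70% of its speed; a pose out of reach is approached as far as the arm can. A call with a gripper value outside its range is refused whole. "hand" is the finger opening in mm, from 0 to 87, set as the call begins (left out, the last holds). The fingers move at their own pace and stop on an object; "squeeze" is the grip in N (left out, the last holds). Time passes only in rows, so rows that repeat a pose let the fingers close. It gives the time, the measured TCP pose, the force and the opening at its end, in the units of the state.
- env.get_obs(): the state, without advancing time (a new reading comes with each control period).
- env.read_camera(name): name is "scene" or "side" or "wrist"; returns a dict with "image" (480x640x3 uint8, red, green, blue), "camera_matrix" (3x3 intrinsics, pixels), "camera_from_world" (4x4, takes a point from world to camera coordinates); the wrist camera has in their place "mount" (4x4, takes a point from camera to tool coordinates, whose origin is the TCP and whose axes are the flange's). Camera axes: x right, y down, z forward; pixel columns grow to the right and rows downward; lengths in m; the calibration is good to about 2 mm. A picture is of the moment at which its call begins: read the wrist's pose just before it. There is no depth.
- env.sign_off(): hands the job in, once; it reports no verdict.
Trained networks look in a picture, given as the dict that the camera call returned (one of the last four; its "shot" number tells which), for a name from the list of things; names that differ only in an ending like _2 or _b are one class to them, and where a whole thing is asked for, a point or a joint stands for the part that bears it (a point fixed in the world has none). Each returns a list of dicts, best first, with "conf" (0 to 1); they miss things now and then, are a little off and sometimes report something else, mostly with a low value. They report only what shows in the picture. A call takes as long as a camera call. They do not tell look-alikes from the thing itself.
- env.regions_of(picture, target): "region" (480x640 bool, what is visible of it) and "rect" ([left, top, right, bottom] in pixels, round what is visible of it).
The state is a dict: "time_s": time; "qpos": joint angles; "joint_velocities": joint speeds; "effort": joint torques, N m; "tool_pos": TCP position; "tool_rot": TCP orientation; "force": force on the tool from outside, world axes, zero at the start; "wrist_torque": the same for the moment, N m; "grip_width": finger opening in m.
Only numpy, scipy, OpenCV 4.12 (cv2) and the standard library are available. Lean on these libraries where they do the work, as an engineer would, in place of code of your own. Each camera call takes 0.05 s, during which the arm holds its last target. There are 200 camera calls.

## Working session

There is one attempt and no reset: what is moved stays moved. The work goes in short steps, Python scripts to look and compute and a tool call to move; the robot and the scene stay as the last step left them, time stands still between calls to the robot, and variables do not carry over. Pictures are saved under pics/ and viewed, about 8 in all and at most 12, crops included, and the job is handed in when it is done.

Besides the shell and the picture viewer there is one more tool, called after "Request:" as a command line: name --argument value ..., lists and objects as JSON in quotes. apply_moves: Moves the arm, as the interface text tells. Its arguments: {"type":"object","properties":{"targets":{"type":"array","items":{"type":"array"}},"hand":{"type":"number"},"squeeze":{"type":"number"}},"required":["targets"]}

```bash
mkdir -p pics; ls
python3 - <<'E'
from cell import env
import cv2,numpy as np
o=env.get_obs();print({k:np.round(v,3) for k,v in o.items()})
for n in("scene","side"):
    p=env.read_camera(n);cv2.imwrite(f"pics/{n}0.png",p["image"][...,::-1])
    print(n,np.round(p["camera_matrix"],1).tolist(),np.round(p["camera_from_world"],3).tolist(),p["shot"])
    for t in("rotor","rotor_lid","small_lid"):
        for r in env.regions_of(p,t)[:4]:print(t,round(r["conf"],2),r["rect"],r["region"].sum())
E
```

```text
pics
{'time_s': np.float64(0.0), 'qpos': array([77.067, 18.44 , -4.015, 83.175,  1.294, 78.541, -3.261]), 'joint_velocities': array([-0.018,  0.087,  0.028,  0.045, -0.065, -0.04 , -0.08 ]), 'effort': array([-0.0000e+00, -4.9129e+01, -4.0400e-01, -3.1253e+01, -6.4000e-02,
        4.4000e-02,  0.0000e+00]), 'tool_pos': array([ 0.154, -0.631,  0.221]), 'tool_rot': array([-1.79889e+02,  4.00000e-03,  1.37410e+01]), 'force': array([-0.073,  0.103, -0.27 ]), 'wrist_torque': array([-0.059,  0.007,  0.025]), 'grip_width': np.float64(0.087)}
scene [[615.3, 0.0, 311.8], [0.0, 615.3, 240.0], [0.0, 0.0, 1.0]] [[-0.741, 0.671, 0.012, 0.398], [0.57, 0.64, -0.515, -0.269], [-0.354, -0.375, -0.857, 1.72], [0.0, 0.0, 0.0, 1.0]] 1
rotor 0.81 [266.8, 199.8, 343.1, 285.4] 5058
rotor_lid 0.88 [271.4, 99.4, 327.5, 146.6] 1739
rotor_lid 0.85 [219.7, 148.9, 277.4, 193.3] 2051
rotor_lid 0.42 [402.8, 296.5, 447.5, 344.5] 1496
small_lid 0.89 [404.9, 297.2, 445.9, 342.9] 1428
small_lid 0.68 [265.2, 199.8, 343.0, 283.9] 4943
side [[435.4, 0.0, 311.6], [0.0, 435.4, 238.4], [0.0, 0.0, 1.0]] [[-0.961, -0.276, 0.005, 0.494], [-0.141, 0.477, -0.867, 0.176], [0.237, -0.834, -0.498, 0.908], [0.0, 0.0, 0.0, 1.0]] 2
rotor 0.29 [172.1, 208.8, 239.2, 276.0] 3102
rotor_lid 0.78 [319.5, 203.6, 373.4, 233.8] 1135
rotor_lid 0.72 [401.4, 208.8, 457.6, 240.2] 1267
small_lid 0.83 [265.6, 353.0, 326.5, 409.5] 2453
```

Run:
```python
import cv2,numpy as np
a=cv2.imread("pics/scene0.png")[80:380,180:480];b=cv2.imread("pics/side0.png")[180:430,150:480]
a=cv2.resize(a,(600,600),interpolation=cv2.INTER_CUBIC)
cv2.imwrite("pics/a.png",a);cv2.imwrite("pics/b.png",cv2.imread("pics/side0.png"))
```

```text
(no output)
```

View pics/a.png

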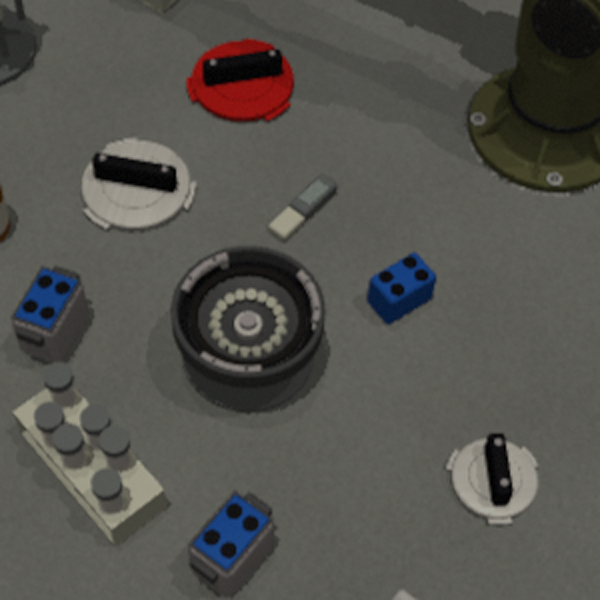

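View pics/b.png

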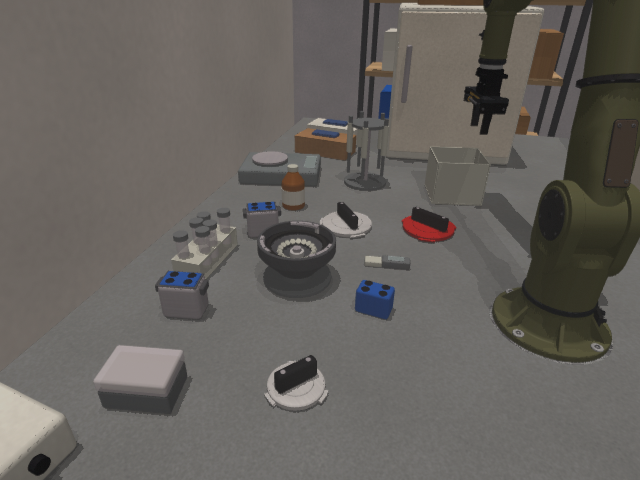

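The white lid is at scene px (248,168), beyond the rotor at (304,236); the red look-alike is at (301,120) and the spare at (427,320). I'll get rough positions next, then look with the wrist camera.

```bash
cat > h.py <<'E'
from cell import env
import cv2,numpy as np
from scipy.spatial.transform import Rotation as R
def cam(p,obs=None):
    K=p["camera_matrix"]
    if "camera_from_world" in p: return K,np.array(p["camera_from_world"])
    T=np.eye(4);T[:3,:3]=R.from_euler("xyz",obs["tool_rot"],degrees=True).as_matrix();T[:3,3]=obs["tool_pos"]
    return K,np.linalg.inv(T@p["mount"])
def back(c,uv,z):
    K,M=c;d=M[:3,:3].T@np.linalg.inv(K)@[uv[0],uv[1],1];o=-M[:3,:3].T@M[:3,3]
    return o+d*(z-o[2])/d[2]
def proj(c,P):
    K,M=c;q=(np.atleast_2d(P)@M[:3,:3].T+M[:3,3])@np.array(K).T
    return q[:,:2]/q[:,2:]
E
python3 - <<'E'
from h import *
o=env.get_obs()
for n in("scene","side"):
    p=env.read_camera(n);c=cam(p)
    pts={"scene":dict(lid=((248,171),.012),bar0=((228.5,159),.054),bar1=((266.5,168),.054),red=((301,122),.012),rot=((304.5,233),.108),small=((427,320),.012),timer=((332,183),.02),bucketa=((206,228),.086),adapter=((380,216),.058),reag=((170,190),.07)),
         "side":dict(lid=((346,223),.012),rot=((297,244),.108),bar0=((341,206),.054),bar1=((354,221),.054))}[n]
    for k,(uv,z) in pts.items():
        w=back(c,uv,z);print(n,k,w.round(3),np.hypot(*w[:2]).round(3))
p=env.read_camera("wrist");print(np.round(p["mount"],3).tolist(),np.round(p["camera_matrix"],1).tolist())
E
```

```text
scene lid [ 0.496 -0.3    0.012] 0.579
scene bar0 [ 0.527 -0.338  0.054] 0.626
scene bar1 [ 0.471 -0.249  0.054] 0.533
scene red [ 0.274 -0.335  0.012] 0.433
scene rot [ 0.552 -0.01   0.108] 0.552
scene small [0.458 0.312 0.012] 0.555
scene timer [ 0.359 -0.118  0.02 ] 0.378
scene bucketa [ 0.709 -0.187  0.086] 0.733
scene adapter [0.359 0.054 0.058] 0.363
scene reag [ 0.704 -0.346  0.07 ] 0.784
side lid [ 0.494 -0.294  0.012] 0.575
side rot [0.544 0.015 0.108] 0.544
side bar0 [ 0.515 -0.315  0.054] 0.604
side bar1 [ 0.461 -0.233  0.054] 0.516
[[0.0, -0.967, -0.254, 0.069], [1.0, -0.0, 0.001, -0.001], [-0.001, -0.254, 0.967, -0.162], [0.0, 0.0, 0.0, 1.0]] [[419.1, 0.0, 318.6], [0.0, 419.1, 247.8], [0.0, 0.0, 1.0]]
```

Request:
apply_moves --targets '[[[33,37,15],[0,0,0]],[[66,74,30],[0,0,0]],[[99,111,45],[0,0,0]],[[132,148,60],[0,0,0]],[[165,185,75],[0,0,0]],[[198,222,90],[0,0,0]],[[231,259,105],[0,0,0]],[[264,296,110],[0,0,0]]]'

```text
time_s: 1.35
tool_pos: [0.4116, -0.3433, 0.3328]
tool_rot: [179.8, -0.1, 13.7]
force: [0.7, -0.7, -0.0]
grip_width: 0.0871
```

Request:
apply_moves --targets '[[[33,37,0],[0,0,0]],[[66,74,0],[0,0,0]],[[99,111,0],[0,0,0]],[[132,148,0],[0,0,0]],[[142,165,0],[0,0,0]],[[142,165,0],[0,0,0]],[[142,165,0],[0,0,0]]]'

```text
time_s: 2.05
tool_pos: [0.5521, -0.1798, 0.3308]
tool_rot: [180.0, 0.0, 13.8]
force: [0.3, -0.9, -0.3]
grip_width: 0.0872
```

Run:
```python
from h import *
o=env.get_obs();p=env.read_camera("wrist");c=cam(p,o)
print(o["qpos"].round(1),o["tool_pos"].round(4),o["tool_rot"].round(2),o["joint_velocities"].round(1),o["time_s"])
np.save("w1.npy",{"o":o,"p":p});cv2.imwrite("pics/w1.png",p["image"][...,::-1])
for t in("rotor","rotor_lid"):
    for r in env.regions_of(p,t)[:3]:print(t,round(r["conf"],2),r["rect"],r["region"].sum())
```

```text
[ 40.8  10.1 -29.5  82.2   5.   88.9 -64.6] [ 0.5521 -0.1798  0.3308] [1.7996e+02 4.0000e-02 1.3770e+01] [ 1.5 -0.4  1.7  0.2  0.2  0.  -0. ] 2.05
rotor 0.7 [39.6, 61.6, 245.7, 262.7] 32559
rotor_lid 0.94 [352.3, 385.9, 429.9, 398.9] 768
rotor_lid 0.67 [340.8, 204.5, 466.2, 322.8] 10464
```

View pics/w1.png

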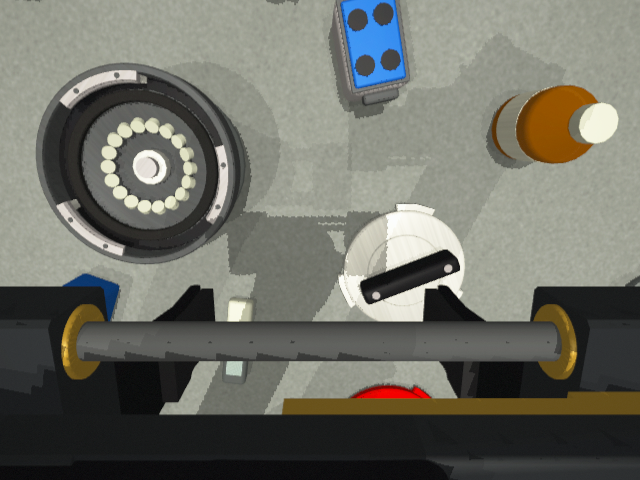

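Wrist view: the rotor is at px (142,165) with lugs at (100,88), (222,185) and (92,230). The lid is at (405,262), with its bar-line ear lower left at (348,290) and another ear at (415,210). The blue bucket and the reagent are further out.

```bash
cat > meas.py <<'E'
from h import *
from scipy.optimize import least_squares
def rotor(img,c,c0,zr=.108):
    # bright lug pixels -> plane z=.108
    g=img.astype(int);m=(g.min(2)>140)
    v,u=np.nonzero(m);K,M=c
    P=np.array([back(c,(a,b),zr)[:2] for a,b in zip(u,v)])
    ctr=np.array(c0)
    for _ in range(6):
        d=P-ctr;r=np.hypot(*d.T);k=(r>.066)&(r<.088)
        a=np.degrees(np.arctan2(d[k,1],d[k,0]))
        z=np.exp(3j*np.radians(a)).mean();ph=np.degrees(np.angle(z))/3
        cen=[];arc=[]
        for i in range(3):
            da=(a-ph-120*i+180)%360-180;s=np.abs(da)<45
            cen.append(np.median(P[k][s],0));q=da[s];arc.append((np.percentile(q,1).round(1),np.percentile(q,99).round(1),s.sum()))
        f=least_squares(lambda x:[np.hypot(*(q-x[:2]))-x[2] for q in cen],[*ctr,.078])
        ctr=f.x[:2]
    return ctr,f.x[2],ph,arc
E
python3 - <<'E'
from meas import *
d=np.load("w1.npy",allow_pickle=True).item();p,o=d["p"],d["o"];c=cam(p,o);img=p["image"]
print(rotor(img,c,back(c,(142,165),.108)[:2]))
# outer rim check via polygon points
# lid: white pixels
v,u=np.mgrid[195:330,330:475];v=v.ravel();u=u.ravel()
g=img.astype(int)[v,u];
dark=g.max(1)<60
mask=np.zeros(img.shape[:2],np.uint8);mask[v[dark],u[dark]]=255
n,l,s,ce=cv2.connectedComponentsWithStats(mask)
i=1+np.argmax(s[1:,4]);ys,xs=np.nonzero(l==i);print(s[i],ce[i])
P=np.array([back(c,(a,b),.054)[:2] for a,b in zip(xs,ys)]).astype(np.float32)
print("bar",cv2.minAreaRect(P*1000))
for uv in((363,295),(376,296),(449,268)):print(back(c,uv,.054))
for uv in((348,290),(415,210)):print("ear",back(c,uv,.008))
# disc left/top edge points for circle at z=.015
w=((g.min(1)>150)).reshape(135,145).astype(np.uint8)*255
cv2.imwrite("pics/lm.png",cv2.resize(np.hstack([img[195:330,330:475,::-1],cv2.cvtColor(w,cv2.COLOR_GRAY2BGR)]),None,fx=2.7,fy=2.7,interpolation=cv2.INTER_CUBIC))
E
```

```text
(array([ 0.55354326, -0.00727893]), np.float64(0.07848249379499071), np.float64(32.79318586591996), [(np.float64(-26.3), np.float64(25.6), np.int64(820)), (np.float64(-24.3), np.float64(26.3), np.int64(818)), (np.float64(-25.0), np.float64(24.7), np.int64(666))])
[ 361  250   99   54 2251] [408.70457574 275.66148378]
bar ((499.8426513671875, -295.0227966308594), (28.958683013916016, 109.42884063720703), 35.872169494628906)
[ 0.4660561  -0.25193363  0.054     ]
[ 0.46835459 -0.26636203  0.054     ]
[ 0.51894541 -0.33531653  0.054     ]
ear [ 0.45192385 -0.24166706  0.008     ]
ear [ 0.56662975 -0.2924002   0.008     ]
```

View pics/lm.png

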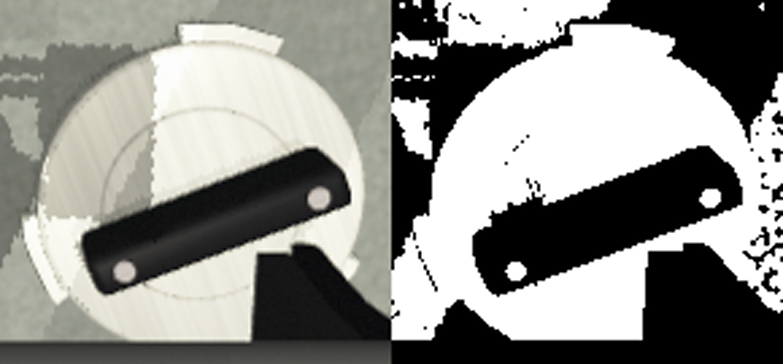

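Request:
apply_moves --targets '[[[-3,-21,-14],[0,0,0.14]],[[-6,-42,-28],[0,0,0.28]],[[-9,-63,-42],[0,0,0.42]],[[-12,-84,-56],[0,0,0.56]],[[-15,-105,-70],[0,0,0.7]],[[-18,-126,-84],[0,0,0.84]],[[-21,-147,-98],[0,0,0.98]],[[-23,-170,-110],[0,0,1.12]]]'

```text
time_s: 3.0
tool_pos: [0.5277, -0.3517, 0.2203]
tool_rot: [-180.0, 0.0, 78.1]
force: [0.8, -0.7, 0.0]
grip_width: 0.087
```

Request:
apply_moves --targets '[[[0,0,0],[0,0,0.14]],[[0,0,0],[0,0,0.28]],[[0,0,0],[0,0,0.42]],[[0,0,0],[0,0,0.56]],[[0,0,0],[0,0,0.7]],[[0,0,0],[0,0,0.842]],[[0,0,0],[0,0,0.842]],[[0,0,0],[0,0,0.842]]]'

```text
time_s: 3.8
tool_pos: [0.5284, -0.3506, 0.2209]
tool_rot: [-180.0, 0.0, 125.8]
force: [-0.7, -0.0, -1.0]
grip_width: 0.0871
```

Run:
```python
from h import *
o=env.get_obs();p=env.read_camera("wrist");c=cam(p,o)
print(o["qpos"].round(1),o["tool_pos"].round(4),o["tool_rot"].round(2),o["time_s"])
np.save("w2.npy",{"o":o,"p":p});cv2.imwrite("pics/w2.png",p["image"][...,::-1])
x=np.array([np.cos(np.radians(126.2)),np.sin(np.radians(126.2)),0]);L=np.array([.4936,-.3008,0])
for z,r in((.054,-.043),(.054,.043),(.006,.078),(.015,0)):print(z,r,proj(c,L+x*r+[0,0,z]).round(1))
```

```text
[ 60.4  20.3 -37.4  84.7  12.4  79.2  58.2] [ 0.5284 -0.3506  0.2209] [-1.7998e+02  1.0000e-02  1.2584e+02] 3.8
0.054 -0.043 [[319.9 205.2]]
0.054 0.043 [[319.3  89.6]]
0.006 0.078 [[319.   50.9]]
0.015 0 [[319.6 148.1]]
```

View pics/w2.png

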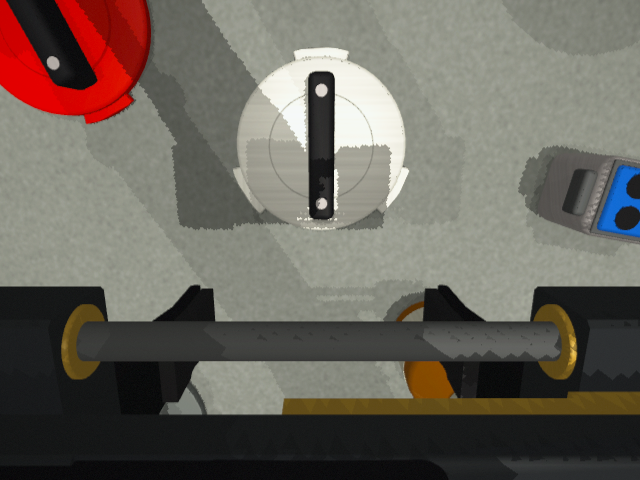

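Bar screws are at px (321,90) and (321,203), against predicted (319.5,90) and (319.5,205), so the pose is good to about 1 mm. The ear is at (321,54), in line with the bar. Descending.

Request:
apply_moves --targets '[[[-17,25,-20],[0,0,0]],[[-34,51,-55],[0,0,0]],[[-34,51,-95],[0,0,0]],[[-34,51,-135],[0,0,0]],[[-34,51,-165],[0,0,0]],[[-34,51,-185],[0,0,0]],[[-34,51,-198],[0,0,0]],[[-34,51,-198],[0,0,0]]]'

```text
time_s: 4.65
tool_pos: [0.4941, -0.298, 0.0213]
tool_rot: [-179.9, -0.2, 126.1]
force: [0.5, 0.1, 0.3]
grip_width: 0.0869
```

Request:
apply_moves --targets '[[[0,0,0],[0,0,0]],[[0,0,0],[0,0,0]],[[0,0,0],[0,0,0]],[[0,0,0],[0,0,0]],[[0,0,0],[0,0,0]],[[0,0,0],[0,0,0]],[[0,0,0],[0,0,0]],[[0,0,0],[0,0,0]]]' --hand 10 --squeeze 45

```text
time_s: 5.45
tool_pos: [0.4953, -0.2985, 0.0229]
tool_rot: [180.0, 0.0, 126.2]
force: [-0.2, 1.0, 0.2]
grip_width: 0.0311
```

Request:
apply_moves --targets '[[[0,0,0],[0,0,0]],[[0,0,0],[0,0,0]],[[0,0,0],[0,0,0]],[[0,0,0],[0,0,0]]]'

```text
time_s: 5.85
tool_pos: [0.4949, -0.2988, 0.0228]
tool_rot: [-180.0, -0.0, 126.1]
force: [-1.8, -1.0, 1.8]
grip_width: 0.0197
```

Request:
apply_moves --targets '[[[0,0,5],[0,0,0]],[[0,0,15],[0,0,0]],[[0,0,35],[0,0,0]],[[0,0,65],[0,0,0]],[[0,0,100],[0,0,0]],[[0,0,130],[0,0,0]],[[0,0,145],[0,0,0]],[[0,0,145],[0,0,0]]]'

```text
time_s: 6.65
tool_pos: [0.4969, -0.2989, 0.1704]
tool_rot: [179.9, 0.3, 126.2]
force: [-0.3, -0.2, -3.0]
grip_width: 0.0198
```

Request:
apply_moves --targets '[[[8,40,5],[0,0,-0.08]],[[16,80,10],[0,0,-0.16]],[[24,120,15],[0,0,-0.24]],[[32,160,20],[0,0,-0.32]],[[40,200,22],[0,0,-0.4]],[[48,240,22],[0,0,-0.48]],[[56,278,22],[0,0,-0.55]],[[58,291,22],[0,0,-0.581]]]'

```text
time_s: 7.45
tool_pos: [0.5525, -0.0012, 0.1882]
tool_rot: [-179.9, -0.2, 93.1]
force: [-0.4, -0.5, -2.7]
grip_width: 0.0197
```

Request:
apply_moves --targets '[[[0,0,0],[0,0,0]],[[0,0,0],[0,0,0]],[[0,0,0],[0,0,0]]]'

```text
time_s: 7.75
tool_pos: [0.5527, -0.0096, 0.1888]
tool_rot: [-179.9, 0.0, 92.7]
force: [-0.3, 0.5, -2.9]
grip_width: 0.0197
```

Run:
```python
from meas import *
o=env.get_obs();print(o["qpos"].round(1),o["tool_pos"].round(4),o["tool_rot"].round(2),o["force"].round(1),o["wrist_torque"].round(2),o["time_s"])
K=np.array([[615.3,0,311.8],[0,615.3,240],[0,0,1]]);
p=env.read_camera("scene");c=cam(p)
img=cv2.imread("pics/scene0.png")[...,::-1]
try: print(rotor(img,c,(.5535,-.0073)))
except Exception as e: print(e)
q=env.read_camera("side");img=cv2.imread("pics/side0.png")[...,::-1]
try: print(rotor(img,cam(q),(.5535,-.0073)))
except Exception as e: print(e)
a=cv2.resize(p["image"][130:290,210:410],(480,384),interpolation=cv2.INTER_CUBIC);b=cv2.resize(q["image"][140:320,200:400],(320,384)[:1]+(384,),interpolation=cv2.INTER_CUBIC)
cv2.imwrite("pics/c.png",np.hstack([a,b])[...,::-1])
```

```text
[ 39.   12.1 -45.8  98.4   9.1  73.4  -6.1] [ 0.5527 -0.0096  0.1888] [-1.799e+02  3.000e-02  9.274e+01] [-0.3  0.5 -2.9] [-0.03 -0.11 -0.06] 7.75
index -1 is out of bounds for axis 0 with size 0
index -1 is out of bounds for axis 0 with size 0meas.py:12: RuntimeWarning: Mean of empty slice.
  z=np.exp(3j*np.radians(a)).mean();ph=np.degrees(np.angle(z))/3
  ret = ret.dtype.type(ret / rcount)
  return _methods._mean(a, axis=axis, dtype=dtype,
  ret = um.true_divide(
```

View pics/c.png

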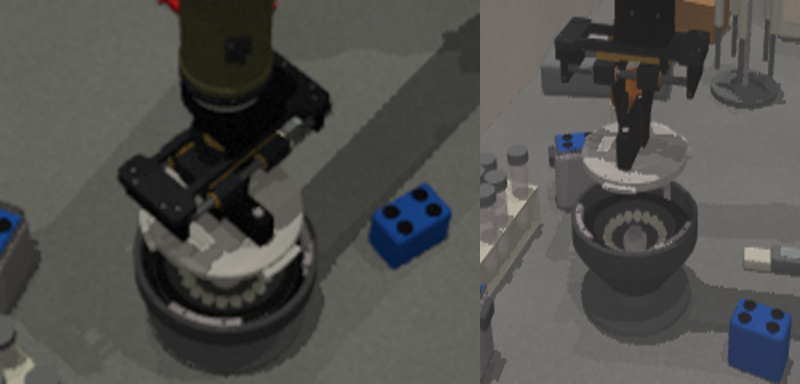

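The lid hangs level over the mouth. I'll cross-check the rotor centre in the two fixed-camera pictures.

```bash
python3 - <<'E' 2>/dev/null
from meas import *
import meas
for n in("scene","side"):
    c=cam(env.read_camera(n));img=cv2.imread(f"pics/{n}0.png")[...,::-1]
    # lug-annulus brightness as function of pose: maximise bright lug / dark gap contrast
    gr=cv2.cvtColor(np.ascontiguousarray(img),cv2.COLOR_RGB2GRAY).astype(np.float32)
    gr=cv2.GaussianBlur(gr,(0,0),.7)
    A=np.radians(np.arange(-26,26.1,2));
    def s(x):
        v=0
        for k in range(3):
            a=A+np.radians(x[2]+120*k)
            for r,w in((.0755,1),(.0782,1),(.081,1),(.0705,-1),(.0865,-1)):
                P=np.c_[x[0]+r*np.cos(a),x[1]+r*np.sin(a),np.full(len(a),.108)]
                q=proj(c,P).astype(np.float32);v+=w*(cv2.remap(gr,q[:,0],q[:,1],1)).mean()
            for e,w in((24,1),(-24,1),(30,-1),(-30,-1)):
                a1=np.radians(x[2]+120*k+e);P=np.array([[x[0]+.078*np.cos(a1),x[1]+.078*np.sin(a1),.108]])
                q=proj(c,P).astype(np.float32);v+=.5*w*cv2.remap(gr,q[:,0],q[:,1],1).mean()
        return -v
    from scipy.optimize import differential_evolution as de
    r=de(s,[(.535,.57),(-.025,.015),(20,45)],seed=0);print(n,r.x.round(4),r.fun)
E
```

```text
scene [ 5.56000e-01 -9.00000e-03  3.30072e+01] -794.7782592773438
side [ 5.5320e-01 -8.4000e-03  3.3021e+01] -677.4545288085938
```

Request:
apply_moves --targets '[[[1.3,2,-10],[0,0,0]],[[1.3,2,-25],[0,0,0]],[[1.3,2,-40],[0,0,0]],[[1.3,2,-50],[0,0,0]],[[1.3,2,-56],[0,0,0]],[[1.3,2,-56],[0,0,0]],[[1.3,2,-56],[0,0,0]]]'

```text
time_s: 8.65
tool_pos: [0.5549, -0.0053, 0.134]
tool_rot: [180.0, -0.0, 92.9]
force: [1.3, -0.6, -2.7]
grip_width: 0.0198
```

Request:
apply_moves --targets '[[[0,0,-2],[0,0,0]],[[0,0,-4],[0,0,0]],[[0,0,-6],[0,0,0]],[[0,0,-7],[0,0,0]],[[0,0,-7],[0,0,0]],[[0,0,-7],[0,0,0]]]'

```text
time_s: 9.25
tool_pos: [0.5546, -0.0055, 0.1269]
tool_rot: [180.0, 0.0, 92.9]
force: [-0.3, 0.1, -2.0]
grip_width: 0.0201
```

Request:
apply_moves --targets '[[[-0.5,-1.8,0],[0,0,0]],[[-0.5,-1.8,-2],[0,0,0]],[[-0.5,-1.8,-4],[0,0,0]],[[-0.5,-1.8,-6],[0,0,0]],[[-0.5,-1.8,-7],[0,0,0]],[[-0.5,-1.8,-7],[0,0,0]],[[-0.5,-1.8,-7],[0,0,0]]]'

```text
time_s: 9.95
tool_pos: [0.5541, -0.0072, 0.1199]
tool_rot: [180.0, 0.0, 92.9]
force: [-0.2, -0.1, -2.4]
grip_width: 0.0195
```

Request:
apply_moves --targets '[[[0,0,-1],[0,0,0]],[[0,0,-2],[0,0,0]],[[0,0,-3],[0,0,0]],[[0,0,-3.5],[0,0,0]],[[0,0,-4.2],[0,0,0]],[[0,0,-4.2],[0,0,0]],[[0,0,-4.2],[0,0,0]]]'

```text
time_s: 10.65
tool_pos: [0.5542, -0.0073, 0.1158]
tool_rot: [180.0, 0.0, 92.9]
force: [-0.5, -0.4, -1.9]
grip_width: 0.0194
```

Request:
apply_moves --targets '[[[0,0,-0.5],[0,0,0]],[[0,0,-1],[0,0,0]],[[0,0,-1],[0,0,0]],[[0,0,-1],[0,0,0]]]'

```text
time_s: 11.05
tool_pos: [0.5542, -0.0072, 0.1151]
tool_rot: [180.0, 0.0, 92.9]
force: [-1.4, -1.0, 3.5]
grip_width: 0.0195
```

Request:
apply_moves --targets '[[[0,0,-0.3],[0,0,-0.06]],[[0,0,-0.5],[0,0,-0.12]],[[0,0,-0.7],[0,0,-0.18]],[[0,0,-0.9],[0,0,-0.24]],[[0,0,-1.1],[0,0,-0.3]],[[0,0,-1.3],[0,0,-0.36]],[[0,0,-1.5],[0,0,-0.42]],[[0,0,-1.5],[0,0,-0.42]]]'

```text
time_s: 11.85
tool_pos: [0.5546, -0.0073, 0.1141]
tool_rot: [179.9, 0.0, 68.8]
force: [-2.2, -0.5, 6.9]
grip_width: 0.0197
```

Run:
```python
from h import *
o=env.get_obs();print(o["tool_pos"].round(4),o["tool_rot"].round(2),o["force"].round(1),o["wrist_torque"].round(2),o["time_s"])
```

```text
[ 0.5546 -0.0073  0.1141] [1.7992e+02 1.0000e-02 6.8750e+01] [-2.2 -0.5  6.9] [ 0.01  0.59 -0.03] 11.85
```

Request:
apply_moves --targets '[[[0,0,-0.2],[0,0,-0.06]],[[0,0,-0.4],[0,0,-0.12]],[[0,0,-0.6],[0,0,-0.18]],[[0,0,-0.8],[0,0,-0.24]],[[0,0,-1.0],[0,0,-0.3]],[[0,0,-1.2],[0,0,-0.36]],[[0,0,-1.2],[0,0,-0.42]],[[0,0,-1.2],[0,0,-0.42]]]'

```text
time_s: 12.65
tool_pos: [0.5548, -0.0074, 0.1134]
tool_rot: [179.9, -0.0, 44.7]
force: [-3.2, -1.9, 9.3]
grip_width: 0.0199
```

Run:
```python
from h import *
o=env.get_obs();print(o["tool_pos"].round(4),o["tool_rot"].round(2),o["force"].round(1),o["wrist_torque"].round(2),o["time_s"])
```

```text
[ 0.5548 -0.0074  0.1134] [ 1.799e+02 -2.000e-02  4.469e+01] [-3.2 -1.9  9.3] [-0.11  0.78  0.  ] 12.65
```

Request:
apply_moves --targets '[[[-0.3,0,0],[0,0,-0.05]],[[-0.5,-0.2,0],[0,0,-0.1]],[[-0.5,-0.2,0],[0,0,-0.15]],[[-0.5,-0.2,0],[0,0,-0.2]],[[-0.5,-0.2,0],[0,0,-0.24]],[[-0.5,-0.2,0],[0,0,-0.26]],[[-0.5,-0.2,0],[0,0,-0.26]]]'

```text
time_s: 13.35
tool_pos: [0.5545, -0.0078, 0.1135]
tool_rot: [179.9, -0.0, 29.9]
force: [-2.5, -1.6, 9.4]
grip_width: 0.0198
```

Run:
```python
from h import *
o=env.get_obs();print(o["tool_pos"].round(4),o["tool_rot"].round(2),o["force"].round(1),o["wrist_torque"].round(2),o["time_s"])
```

```text
[ 0.5545 -0.0078  0.1135] [ 1.7986e+02 -5.0000e-02  2.9910e+01] [-2.5 -1.6  9.4] [-0.16  0.81  0.53] 13.35
```

Yaw 29.9° matches home, and the twist torque rose to 0.53 N m from about 0, so it is at the stop. Easing the press, then letting go.

Request:
apply_moves --targets '[[[0,0,0.4],[0,0,0]],[[0,0,0.8],[0,0,0]],[[0,0,0.8],[0,0,0]]]'

```text
time_s: 13.65
tool_pos: [0.5544, -0.0079, 0.1136]
tool_rot: [179.9, -0.1, 29.9]
force: [-0.8, -1.5, 6.4]
grip_width: 0.0195
```

Request:
apply_moves --targets '[[[0,0,0],[0,0,0]],[[0,0,0],[0,0,0]],[[0,0,0],[0,0,0]],[[0,0,0],[0,0,0]],[[0,0,0],[0,0,0]],[[0,0,0],[0,0,0]],[[0,0,0],[0,0,0]],[[0,0,0],[0,0,0]]]' --hand 60

```text
time_s: 14.45
tool_pos: [0.5536, -0.0074, 0.1128]
tool_rot: [180.0, 0.0, 29.8]
force: [0.4, 0.2, -0.7]
grip_width: 0.0593
```

Request:
apply_moves --targets '[[[0,0,15],[0,0,0]],[[0,0,40],[0,0,0]],[[0,0,80],[0,0,0]],[[-27,-15,115],[0,0,0]],[[-55,-31,140],[0,0,0]],[[-70,-40,150],[0,0,0]],[[-70,-40,150],[0,0,0]],[[-70,-40,150],[0,0,0]]]'

```text
time_s: 15.25
tool_pos: [0.484, -0.0473, 0.2636]
tool_rot: [179.9, -0.1, 29.8]
force: [0.7, 0.4, -0.7]
grip_width: 0.06
```

Run:
```python
from h import *
o=env.get_obs();p=env.read_camera("wrist");c=cam(p,o)
print(o["tool_pos"].round(4),o["tool_rot"].round(2),o["force"].round(1),o["time_s"])
im=p["image"].copy()
C=np.array([.554,-.008,0])
def pt(r,a,z):return proj(c,C+[r*np.cos(np.radians(a)),r*np.sin(np.radians(a)),z])[0]
for q in[pt(.043,29.9,.1448),pt(.043,209.9,.1448)]:cv2.circle(im,tuple(int(x) for x in q.round()),7,(255,0,0),1)
print(pt(.043,29.9,.1448),pt(.043,209.9,.1448))
cv2.imwrite("pics/d.png",im[...,::-1])
```

```text
[ 0.484  -0.0473  0.2636] [ 1.7991e+02 -7.0000e-02  2.9820e+01] [ 0.7  0.4 -0.7] 15.25
[319.9680665   47.62935495] [320.02862026 187.72987452]
```

View pics/d.png

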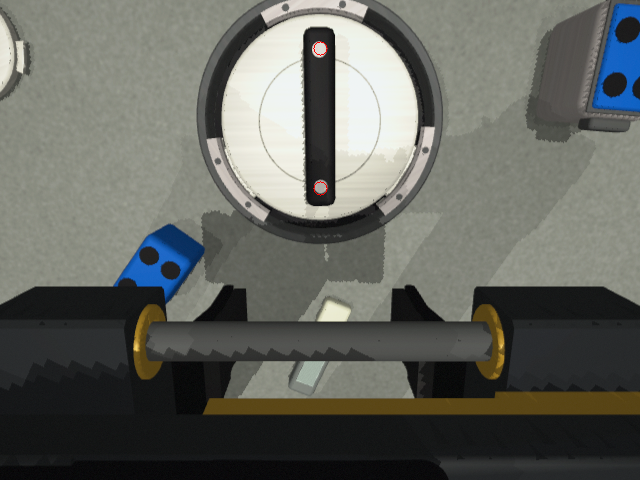

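Both bar screws, at px (320,48) and (320,187), sit on their predicted home positions. The lid is centred, its ears are hidden under the lugs, and the arm is clear. Handing in.

```bash
python3 -c "
from cell import env
print(env.sign_off())"
```

```text
the job is handed in; nothing more can be done
None
```

The white 145 mm lid is locked in the rotor and released, and the job is handed in at about 15 s of the 45 s allowed. I picked the lid up by its bar and lowered it through the gaps onto the seal. I then twisted it about 63° clockwise to the stops, following the ramp down.

**Checks that passed**
- **Twist:** the tool stopped at a yaw of 29.9°, which is where I had worked out home to be. The twist torque rose from about 0 to 0.53 N m there.
- **Holding by itself:** when I raised the target 0.8 mm before letting go, the tool height did not change, so the ramp was holding the lid down. Tool height fell about 2 mm from first seal contact to home, close to the expected 2.2 mm.
- **After release:** in the wrist picture the bar screws lie within about 1 px of where they should be at home. The ears are under the lugs and the lid looks centred. The arm is clear and feels no load.

**Not checked or disagreeing**
- I had no direct reading of the seal joint, and I judged level and centring only from the pictures and tool pose.
- The three camera estimates of the rotor centre differed by up to about 3 mm, so I used roughly their average. A small side force of 2–3 N during the twist fits a slight offset.
- I kept clear of the spare lid and the other things and felt no contact with them, but did not measure their positions again at the end.

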